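# Put the loaded canister on the balance

## Task

One of the three look-alike blue-lidded aluminium canisters standing on the bench holds a steel core; the other two are empty. Find it by lifting the canisters and feeling their weight, and set the heavy one gently and upright in the middle of the balance's round pan. Leave the two empty ones standing upright on the bench.

Things in the scene. Friction and masses are not known exactly. Their poses are not given: they have to be found in the camera images.
- canister_a: one of three identical closed canisters: upright bare-aluminium cylinder, 52 mm across (53 at the lid), 58 mm tall, the top 10 mm a fixed flat blue lid; grip the aluminium wall from above. One of the three, not told by name or looks, holds a steel core and weighs 0.42-0.55 kg; the other two weigh 0.07-0.12 kg. Contents may shift 3 mm. Origin: centre of the underside; z up along its axis
- canister_b: one of three identical closed canisters: upright bare-aluminium cylinder, 52 mm across (53 at the lid), 58 mm tall, the top 10 mm a fixed flat blue lid; grip the aluminium wall from above. One of the three, not told by name or looks, holds a steel core and weighs 0.42-0.55 kg; the other two weigh 0.07-0.12 kg. Contents may shift 3 mm. Origin: centre of the underside; z up along its axis
- canister_c: one of three identical closed canisters: upright bare-aluminium cylinder, 52 mm across (53 at the lid), 58 mm tall, the top 10 mm a fixed flat blue lid; grip the aluminium wall from above. One of the three, not told by name or looks, holds a steel core and weighs 0.42-0.55 kg; the other two weigh 0.07-0.12 kg. Contents may shift 3 mm. Origin: centre of the underside; z up along its axis
- balance: white top-pan balance, 262 x 205 x 82 mm, fixed; dark key panel at the front, behind it a round steel pan 160 mm across. Origin: centre of the underside, on the bench; x from key panel to back, y to its left, z up. Pan centre: 36 mm along +x, 0 along y from the origin; the pan's flat top is 77 mm above the bench, does not sink, and there is no reading
Mind the look-alikes: they are no part of the job. Leave any orange or red look-alike of the canister_a alone.

How it is judged (in metres and radians):
At the end, for the whole second after the job is handed in: The heavy canister stands on the balance pan (its weight, over 2.5 N, rests there; its centre within 54 mm of the pan's centre along and across the balance); the two light canisters stand on the bench (undersides within 20 mm of bench height); all three are upright within 10 degrees and at rest (((x of canister_a in the frame of balance between -0.018 and 0.09 m and y of canister_a in the frame of balance between -0.054 and 0.054 m and contact force between canister_a and balance above 2.5 N and height (world z) of canister_b between -0.02 and 0.02 m and height (world z) of canister_c between -0.02 and 0.02 m) or (x of canister_b in the frame of balance between -0.018 and 0.09 m and y of canister_b in the frame of balance between -0.054 and 0.054 m and contact force between canister_b and balance above 2.5 N and height (world z) of canister_a between -0.02 and 0.02 m and height (world z) of canister_c between -0.02 and 0.02 m) or (x of canister_c in the frame of balance between -0.018 and 0.09 m and y of canister_c in the frame of balance between -0.054 and 0.054 m and contact force between canister_c and balance above 2.5 N and height (world z) of canister_a between -0.02 and 0.02 m and height (world z) of canister_b between -0.02 and 0.02 m)) and angle between each of canister_a, canister_b, canister_c's own z axis and vertical below 0.17 rad and linear speed of each of canister_a, canister_b, canister_c below 0.02 m/s); the robot touches nothing.
It fails at once if a canister is dropped or pressed hard on the balance (over 80 N) (contact force between any of canister_a, canister_b, canister_c and balance above 80 N).
It also fails if it takes over 64 s, if anything falls off the work surface, if the arm or the gripper's body presses on something with over 40 N, if the wrist force passes 120 N, or if a joint passes its speed limit or range.

## Robot

A 7-joint arm with a two-finger parallel gripper is mounted at the origin on a cart in front of the work surface, level with it; the furniture and walls round the work are solid. World frame = base frame: x ahead of the robot, y to its left, z up, the work surface at z = 0. Lengths are in mm, angles in rad, forces in N, time in s.
With the tool pointing down it reaches from about 425 to 1025 mm from the base axis. Payload 3.6 kg.
Tool frame: the origin (TCP) lies at the very end of the fingers, on their centre line; the grasp point (between the pads) lies r.grasp_offset behind it (r.grasp_offset is the distance from the TCP to the grasp point, in mm); z points along the fingers, y is the direction in which the jaws open and shut (so a half turn about z gives the same grasp; the last joint's range is limited). The gripper opens to 85 mm and grips with 20 to 120 N. Pads are 22 mm wide; open, the fingers measure 114 mm over their backs; the gripper's body (76 mm by 85 mm) begins 54 mm behind the grasp point. The pads swing forward as they close: fully open they stand 13 mm farther back than shut.
Start: joints at [1.046, 0.591, 0.048, 1.609, -0.033, 0.943, -0.034], TCP at [303.418, -658.458, 211.002] pointing down, gripper open.
Joint ranges: [-2.69, 2.69], [-0.47, 2.24], [-1.27, 1.36], [0.19, 2.51], [-1.53, 4.68], [0.08, 2.07], [-3.09, 3.09]. Speed limits (rad/s): [2.57, 2.57, 3.14, 3.14, 3.14, 3.14, 3.14].

## Interface

Orientations are given as a rotation vector (axis times angle).
In Python, from cell import r, capture, camera_info, order gives the robot as it stands.
- The arm moves only by the shell command python3 -m crank 'ROWS' [FORCE]. ROWS is JSON, a list of rows, each an object with "slide": the shift along the world's x, y, z in units of 50 mm (1.0 is 50 mm), a list of three; "rotation": the turn, a rotation vector about the world's x, y, z in units of 2 rad (1.0 is 2 rad), a list of three; "grip": the closure, from -1 (fully open) to 1 (shut). A call has 1 to 10 rows; each row shifts and turns the commanded pose from where the row before left it; what a row does not reach is not made up. A row lasts 1/10 s, in which the tool goes at most 50 mm and 8.59 degrees, less where a joint would pass 70% of its speed; a pose out of reach is approached as far as the arm can. A call with a number of a shift or a turn outside -1 to 1 is refused whole. A call with a gripper value outside its range is refused whole. The fingers move at their own pace and stop on an object; FORCE is the grip in N (left out, the last holds). Time passes only in rows, so rows that do not move let the fingers close. It gives the time, the measured TCP pose, the force and the opening at its end, in the units of the state.
- r.sense(): the state, without advancing time (a new reading comes with each control period).
- capture(name): name is "side" or "top"; returns (picture, depth): 480x640x3 uint8, blue, green, red; 480x640 float32, mm along the optical axis (not along the pixel's ray), 0 where there is no reading.
- camera_info(name): a dict with "fx", "fy", "cx", "cy" (pixels), "k1" (the pictures are not rectified: a ray, as slopes to the right and down, at radius r is drawn at 1 + k1 r^2 times it, then the intrinsics apply), "rvec" (rotation vector, rad) and "tvec" (3), from world to camera coordinates, as OpenCV has them. Camera axes: x right, y down, z forward; pixel columns grow to the right and rows downward; lengths in mm; the calibration is good to about 2 mm. A picture is of the moment at which its call begins. camera_info takes no time and is no camera call.
- order.finish_job(): hands the job in, once; it reports no verdict.
The state is a dict: "t": time; "joint_positions": joint angles; "dq": joint speeds; "joint_torque": joint torques, N m; "tcp_pos": TCP position; "tool_rot": TCP orientation; "force": force on the tool from outside, world axes, zero at the start; "torque": the same for the moment, N m; "grip_width": opening from 0.0 (shut) to 1.0 (fully open).
Only numpy, scipy, OpenCV 4.12 (cv2) and the standard library are available. Lean on these libraries where they do the work, as an engineer would, in place of code of your own. Each camera call takes 0.05 s, during which the arm holds its last target.

## Working session

There is one attempt and no reset: what is moved stays moved. The work goes in short steps, Python scripts to look and compute and a shell command to move; the robot and the scene stay as the last step left them, time stands still between calls to the robot, and variables do not carry over. Pictures are saved under pics/ and viewed, and the job is handed in when it is done.

```bash
mkdir -p pics; ls
python3 - <<'E'
from cell import r,capture,camera_info
import cv2,numpy as np
for n in ["side","top"]:
    im,d=capture(n); cv2.imwrite(f"pics/{n}0.png",im); np.save(f"pics/{n}0.npy",d); print(n,camera_info(n))
s=r.sense(); print(s, r.grasp_offset)
E
```

```text
pics
side {'fx': 443.0246851408138, 'fy': 443.0246851408138, 'cx': 329.42681996907186, 'cy': 242.9116821042188, 'k1': 0.028407388849121706, 'rvec': array([ 0.28707004, -2.81281225,  1.20824922]), 'tvec': array([511.22747113, 152.94555195, 867.18000358])}
top {'fx': 597.5047824413141, 'fy': 597.5047824413141, 'cx': 320.0595691359674, 'cy': 234.69623325728298, 'k1': -0.18932677047336868, 'rvec': array([ 2.11183635, -2.13764499,  0.17052158]), 'tvec': array([ -55.76096816,  533.83103706, 1161.71857497])}
{'t': 0.1, 'joint_positions': array([ 1.0454909 ,  0.59205396,  0.04827108,  1.60972529, -0.03333058,
        0.94271813, -0.03373014]), 'dq': array([ 0.0014015 , -0.00194564, -0.00040616, -0.00324576,  0.00126898,
       -0.00097978,  0.00172802]), 'joint_torque': array([ 3.90319998e-03, -5.49993682e+01,  1.55323271e+00, -1.98824054e+01,
        9.73360642e-03,  3.79691832e-03, -1.64579876e-05]), 'tcp_pos': array([ 303.11224969, -657.69934797,  209.92355676]), 'tool_rot': array([-3.06664860e+00, -6.72675608e-01,  8.21525069e-04]), 'force': array([-0.2461215 ,  0.18481413,  0.27055313]), 'torque': array([-0.00049347, -0.02551219, -0.02341927]), 'grip_width': 0.9992452879627365} 18.700000000000003
```

View pics/side0.png

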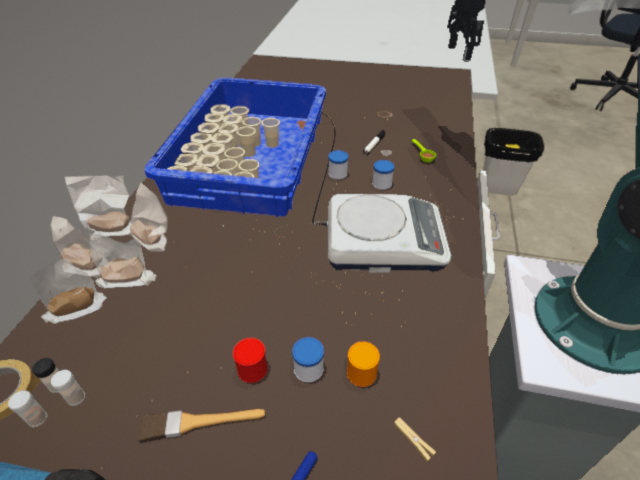

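View pics/top0.png

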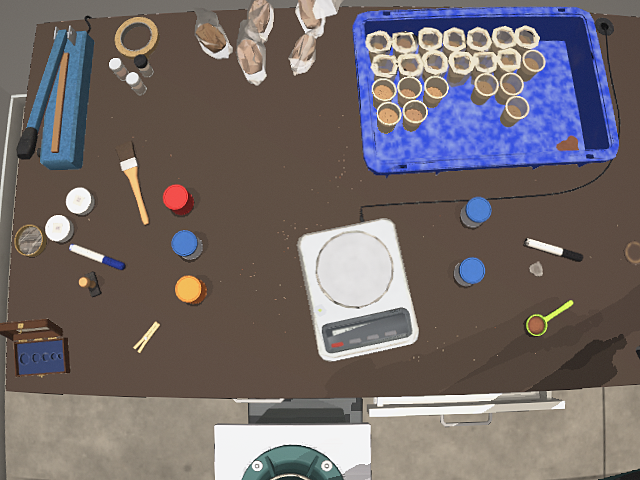

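The top view has three blue-lidded silver canisters, at (184,244), (478,211) and (471,271). The red one at (177,198) and the orange one at (189,290) are look-alikes. The balance pan is at (354,269). I'll measure these and enlarge them.

```bash
cat > h.py <<'E'
import numpy as np,cv2
from cell import r,capture,camera_info
def cam(n):
    c=camera_info(n);R=cv2.Rodrigues(c['rvec'])[0];return c,R,np.array(c['tvec'])
def ray(n,u,v):
    c,R,t=cam(n);x=(u-c['cx'])/c['fx'];y=(v-c['cy'])/c['fy']
    a,b=x,y
    for _ in range(20):
        k=1+c['k1']*(a*a+b*b);a,b=x/k,y/k
    return np.array([a,b,1.]),R,t
def onz(n,u,v,z):
    d,R,t=ray(n,u,v);o=-R.T@t;w=R.T@d;return o+w*(z-o[2])/w[2]
def bydepth(n,u,v,D):
    d,R,t=ray(n,u,v);return R.T@(d*D-t)
def proj(n,p):
    c,R,t=cam(n);q=R@np.asarray(p,float)+t;a,b=q[0]/q[2],q[1]/q[2];k=1+c['k1']*(a*a+b*b)
    return c['fx']*a*k+c['cx'],c['fy']*b*k+c['cy']
def lids(n,im,d,z=58):
    hsv=cv2.cvtColor(im,cv2.COLOR_BGR2HSV)
    m=cv2.inRange(hsv,(100,120,60),(125,255,255))
    N,L,S,C=cv2.connectedComponentsWithStats(m)
    for i in range(1,N):
        if 150<S[i,4]<1500: 
            u,v=C[i];D=np.median(d[L==i]);print(n,S[i],C[i].round(1),onz(n,u,v,z).round(1),bydepth(n,u,v,D).round(1))
E
python3 - <<'E'
from h import *
for n in ["top","side"]:
    im=cv2.imread(f"pics/{n}0.png");d=np.load(f"pics/{n}0.npy");lids(n,im,d)
d=np.load("pics/top0.npy");im=cv2.imread("pics/top0.png")
print("pan",onz("top",354,269,77),bydepth("top",354,269,d[269,354]), "base", onz("top",320,480,0))
a=cv2.resize(im[170:330,140:300],None,fx=2.4,fy=2.4,interpolation=2);b=cv2.resize(im[170:330,400:560],None,fx=2.4,fy=2.4,interpolation=2)
cc=cv2.resize(im[200:370,280:440],(384,384),interpolation=2)
cv2.imwrite("pics/crop0.png",np.hstack([a,b]));cv2.imwrite("pics/bal0.png",cv2.resize(im[205:370,285:435],None,fx=3.5,fy=3.5,interpolation=2))
for (u,v) in [(300,240),(392,220),(418,342),(320,360)]: print(onz("top",u,v,77).round(1))
for p in [(0,0,0)]: print(proj("top",p))
E
```

```text
top [ 27  30  40 101 583] [43.  86.7] [876.8 556.2  58. ] [828.6 500.9 160.7]
top [466 197  25  26 507] [478.1 209.3] [ 579.2 -384.8   58. ] [ 579.7 -385.4   55.8]
top [172 230  25  26 516] [184.  242.7] [518.2 213.1  58. ] [518.5 213.6  56.1]
top [102 256  23  14 162] [113.  262.7] [478.5 361.5  58. ] [484.1 377.6  14.7]
top [459 257  26  27 535] [471.7 270.1] [ 455.  -364.7   58. ] [ 455.2 -365.1   56.2]
top [ 19 340  43  25 311] [ 41.  347.5] [303.2 514.1  58. ] [302.4 535.5  15.5]
top [ 19 358  45  16 252] [ 43.9 367.2] [262.9 506.5  58. ] [260.7 527.4  15.9]
side [329 150  19  14 205] [338.  156.6] [ 575.5 -380.4   58. ] [ 575.7 -381.6   57.2]
side [374 160  20  14 225] [383.5 166.4] [ 452.3 -360.6   58. ] [ 452.3 -361.9   57.1]
side [293 337  31  30 726] [307.7 351.4] [516.  215.5  58. ] [516.4 214.1  55.9]
side [292 451  25  29 349] [305.2 466.4] [477.3 392.4  58. ] [481.9 377.9  16.1]
side [  0 462  49  18 598] [ 19.7 472.7] [849.5 473.2  58. ] [770.7 498.4 172.8]
pan [ 458.89573233 -128.05658606   77.        ] [ 458.05555681 -127.7361501    84.25438307] base [ 37.36706817 -56.05712984   0.        ]
[517.6 -23.1  77. ]
[ 555.3 -205.3   77. ]
[ 315.4 -248.9   77. ]
[284.2 -59.9  77. ]
(np.float64(292.53917095001486), np.float64(498.1644474808774))
```

View pics/crop0.png

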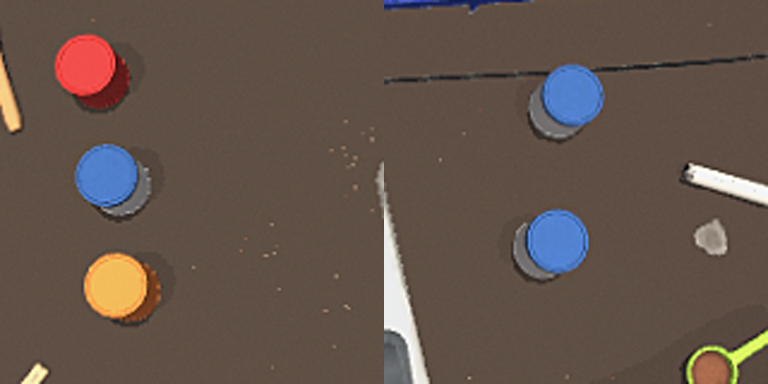

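View pics/bal0.png

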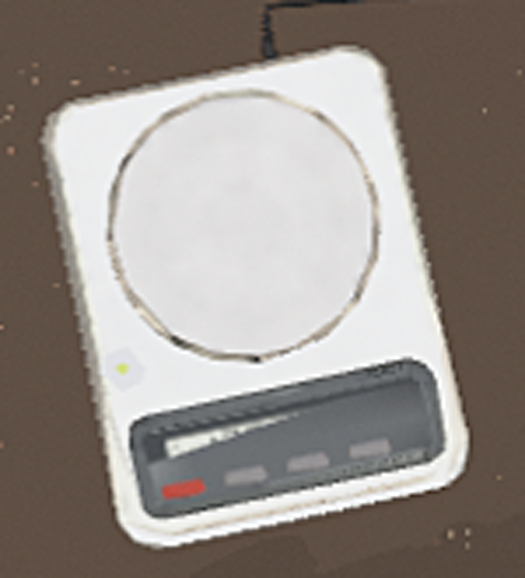

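```bash
python3 -m crank '[{"slide":[0.38,0.74,-0.3],"rotation":[0,0,0],"grip":-1},{"slide":[0.38,0.74,-0.3],"rotation":[0,0,0],"grip":-1},{"slide":[0.38,0.74,-0.3],"rotation":[0,0,0],"grip":-1},{"slide":[0.38,0.74,-0.3],"rotation":[0,0,0],"grip":-1},{"slide":[0.38,0.74,-0.3],"rotation":[0,0,0],"grip":-1},{"slide":[0.38,0.74,-0.3],"rotation":[0,0,0],"grip":-1},{"slide":[0.38,0.74,-0.3],"rotation":[0,0,0],"grip":-1},{"slide":[0.38,0.74,-0.3],"rotation":[0,0,0],"grip":-1},{"slide":[0,0,0],"rotation":[0,0,0],"grip":-1},{"slide":[0,0,0],"rotation":[0,0,0],"grip":-1}]' 50
python3 - <<'E'
from h import *
s=r.sense();print(s['tcp_pos'],cv2.Rodrigues(s['tool_rot'])[0].round(2),s['joint_positions'])
im,d=capture("side");cv2.imwrite("pics/s1.png",im)
E
```

```text
t: 1.1
tcp_pos: [455.9, -360.6, 90.3]
tool_rot: [-3.066, -0.678, 0.001]
force: [-0.2, -0.8, -0.0]
grip_width: 0.996
[ 455.88311628 -360.63025366   90.29625296] [[ 0.91  0.42 -0.  ]
 [ 0.42 -0.91  0.  ]
 [-0.   -0.   -1.  ]] [ 0.56409617  0.57779106  0.03818407  2.02331152 -0.04119423  0.54295338
 -0.50406671]
```

View pics/s1.png

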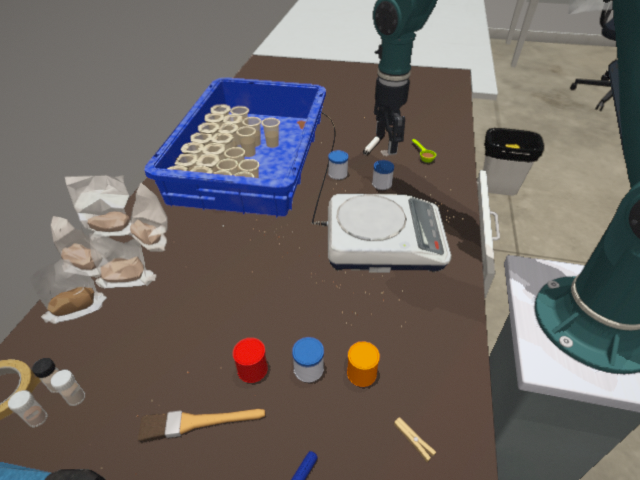

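The gripper's at about (390,145), with the target canister at (383,175). I'll check whether the projected TCP agrees with that.

Run:
```python
from h import *
print(r.sense()['t'],proj("side",[455.9,-360.6,90.3]),proj("side",[454,-363,58]),proj("side",[455.9,-360.6,103]))
im,d=capture("top");cv2.imwrite("pics/t1.png",cv2.resize(im[200:360,380:560],None,fx=4,fy=4,interpolation=2))
im=cv2.imread("pics/s1.png");cv2.imwrite("pics/s1c.png",cv2.resize(im[80:220,310:470],None,fx=4,fy=4,interpolation=2))
print(proj("top",[455.9,-360.6,90.3]))
```

```text
1.15 (np.float64(383.31338196906773), np.float64(155.44024110752122)) (np.float64(382.9364057167277), np.float64(165.80291121321596)) (np.float64(383.8050179322669), np.float64(151.07831773533914))
(np.float64(473.47193799122397), np.float64(267.82776269228987))
```

View pics/s1c.png

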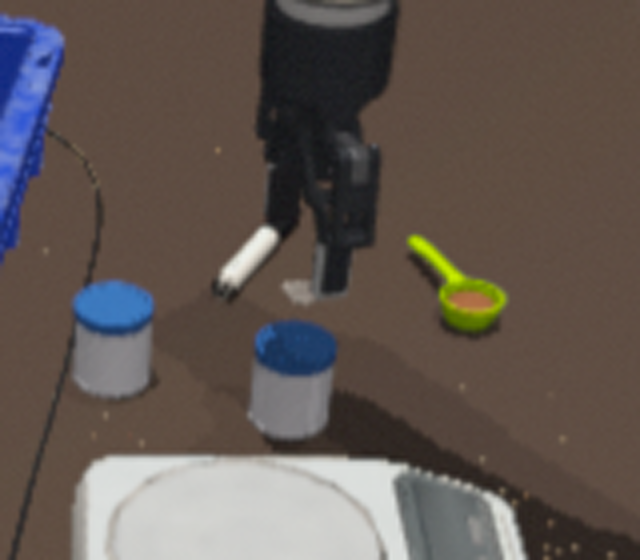

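View pics/t1.png

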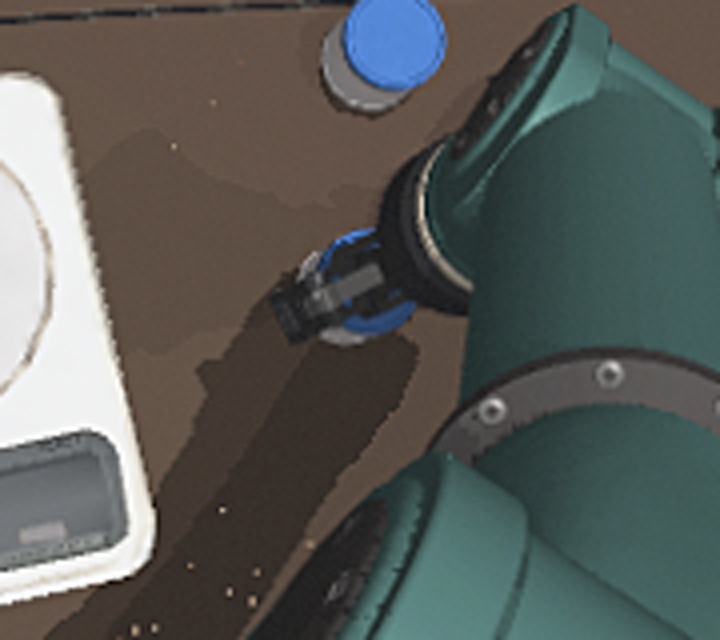

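The fingers straddle the lid, centred at about (360,285) in the crop. Next is down 82 mm, close at 50 N, then lift.

```bash
python3 -m crank '[{"slide":[-0.02,-0.04,-0.4],"rotation":[0,0,0],"grip":-1},{"slide":[0,0,-0.4],"rotation":[0,0,0],"grip":-1},{"slide":[0,0,-0.4],"rotation":[0,0,0],"grip":-1},{"slide":[0,0,-0.3],"rotation":[0,0,0],"grip":-1},{"slide":[0,0,-0.14],"rotation":[0,0,0],"grip":-1},{"slide":[0,0,0],"rotation":[0,0,0],"grip":-1},{"slide":[0,0,0],"rotation":[0,0,0],"grip":-1}]' 50
python3 -m crank '[{"slide":[0,0,0],"rotation":[0,0,0],"grip":1},{"slide":[0,0,0],"rotation":[0,0,0],"grip":1},{"slide":[0,0,0],"rotation":[0,0,0],"grip":1},{"slide":[0,0,0],"rotation":[0,0,0],"grip":1},{"slide":[0,0,0],"rotation":[0,0,0],"grip":1},{"slide":[0,0,0],"rotation":[0,0,0],"grip":1},{"slide":[0,0,0],"rotation":[0,0,0],"grip":1},{"slide":[0,0,0],"rotation":[0,0,0],"grip":1}]' 50
```

```text
t: 1.9
tcp_pos: [454.6, -365.1, 9.5]
tool_rot: [3.068, 0.672, 0.001]
force: [0.6, 0.0, 0.3]
grip_width: 1.001
t: 2.7
tcp_pos: [455.1, -365.0, 10.4]
tool_rot: [3.067, 0.673, 0.002]
force: [-0.4, 0.9, 6.4]
grip_width: 0.599
```

```bash
python3 -m crank '[{"slide":[0,0,0.2],"rotation":[0,0,0],"grip":1},{"slide":[0,0,0.2],"rotation":[0,0,0],"grip":1},{"slide":[0,0,0.2],"rotation":[0,0,0],"grip":1},{"slide":[0,0,0.2],"rotation":[0,0,0],"grip":1},{"slide":[0,0,0],"rotation":[0,0,0],"grip":1},{"slide":[0,0,0],"rotation":[0,0,0],"grip":1},{"slide":[0,0,0],"rotation":[0,0,0],"grip":1},{"slide":[0,0,0],"rotation":[0,0,0],"grip":1}]' 
for i in 1 2 3 4; do python3 -m crank '[{"slide":[0,0,0],"rotation":[0,0,0],"grip":1}]' | grep force; done
python3 - <<'E'
from h import *
im,d=capture("side")
cv2.imwrite("pics/s2c.png",cv2.resize(im[80:220,310:470],None,fx=4,fy=4,interpolation=2))
E
```

```text
t: 3.5
tcp_pos: [454.1, -364.2, 48.5]
tool_rot: [-3.068, -0.673, 0.001]
force: [-0.0, -0.2, -0.2]
grip_width: 0.591
force: [-0.6, -1.1, -1.1]
force: [0.1, -0.3, -0.6]
force: [-0.7, -0.0, -1.3]
force: [-0.6, -0.0, -1.5]
```

View pics/s2c.png

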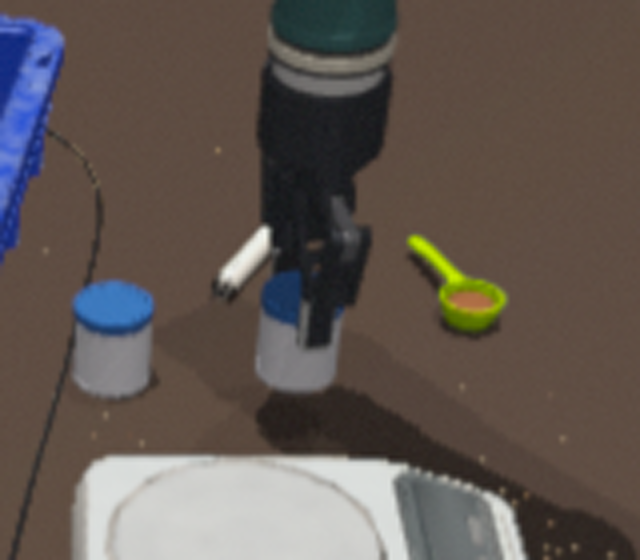

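It's clear of the bench and the force reads about −1 N, so this canister is empty. I'll put it back.

```bash
python3 -m crank '[{"slide":[0,0,-0.2],"rotation":[0,0,0],"grip":1},{"slide":[0,0,-0.2],"rotation":[0,0,0],"grip":1},{"slide":[0,0,-0.2],"rotation":[0,0,0],"grip":1},{"slide":[0,0,-0.1],"rotation":[0,0,0],"grip":1},{"slide":[0,0,-0.07],"rotation":[0,0,0],"grip":1},{"slide":[0,0,0],"rotation":[0,0,0],"grip":1},{"slide":[0,0,0],"rotation":[0,0,0],"grip":1}]' 
python3 -m crank '[{"slide":[0,0,0],"rotation":[0,0,0],"grip":-1},{"slide":[0,0,0],"rotation":[0,0,0],"grip":-1},{"slide":[0,0,0],"rotation":[0,0,0],"grip":-1},{"slide":[0,0,0],"rotation":[0,0,0],"grip":-1},{"slide":[0,0,0],"rotation":[0,0,0],"grip":-1},{"slide":[0,0,0],"rotation":[0,0,0],"grip":-1},{"slide":[0,0,0],"rotation":[0,0,0],"grip":-1}]' 
python3 -m crank '[{"slide":[0,0,0.3],"rotation":[0,0,0],"grip":-1},{"slide":[0,0,0.5],"rotation":[0,0,0],"grip":-1},{"slide":[0,0,0.5],"rotation":[0,0,0],"grip":-1},{"slide":[0,0,0.5],"rotation":[0,0,0],"grip":-1},{"slide":[0,0,0],"rotation":[0,0,0],"grip":-1},{"slide":[0,0,0],"rotation":[0,0,0],"grip":-1}]'
python3 - <<'E'
from h import *
im,d=capture("side");lids("side",im,d)
cv2.imwrite("pics/s3c.png",cv2.resize(im[80:220,310:470],None,fx=4,fy=4,interpolation=2))
E
```

```text
t: 4.65
tcp_pos: [453.8, -364.0, 10.5]
tool_rot: [-3.067, -0.673, 0.002]
force: [-0.2, 1.8, 3.2]
grip_width: 0.591
t: 5.35
tcp_pos: [454.4, -364.5, 10.5]
tool_rot: [3.069, 0.673, -0.0]
force: [-0.9, 0.1, -0.4]
grip_width: 0.999
t: 5.95
tcp_pos: [454.8, -364.8, 101.8]
tool_rot: [3.067, 0.673, 0.002]
force: [0.2, 0.6, 0.0]
grip_width: 0.999
side [329 150  19  14 206] [337.9 156.6] [ 575.6 -380.6   58. ] [ 575.8 -382.1   57.1]
side [374 161  21  13 212] [383.8 167.1] [ 451.  -357.6   58. ] [ 451.1 -359.7   56.6]
side [292 337  32  30 728] [307.7 351.4] [516.  215.5  58. ] [516.4 214.1  55.7]
side [292 451  25  29 351] [305.2 466.4] [477.2 392.4  58. ] [481.9 377.7  15.5]
side [  0 462  49  18 598] [ 19.7 472.7] [849.5 473.2  58. ] [770.9 498.3 172.5]
```

View pics/s3c.png

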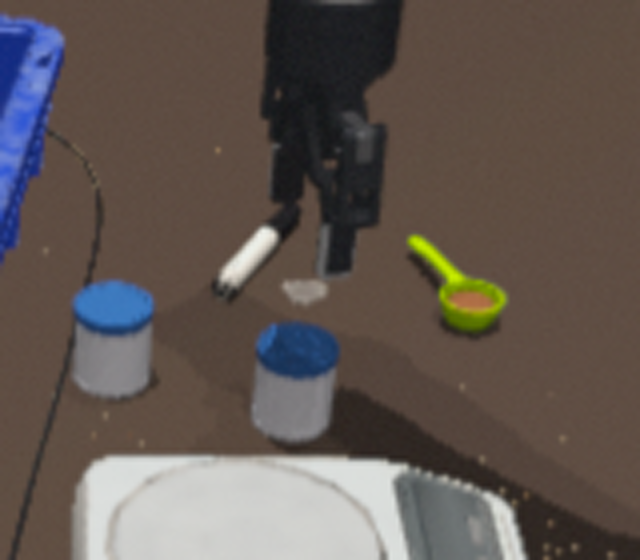

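The canister stands upright again. On to the next one, at (577.5, −383).

```bash
python3 -m crank '[{"slide":[0.6,-0.09,0],"rotation":[0,0,0],"grip":-1},{"slide":[0.6,-0.09,0],"rotation":[0,0,0],"grip":-1},{"slide":[0.6,-0.09,0],"rotation":[0,0,0],"grip":-1},{"slide":[0.65,-0.09,0],"rotation":[0,0,0],"grip":-1},{"slide":[0,0,-0.2],"rotation":[0,0,0],"grip":-1},{"slide":[0,0,0],"rotation":[0,0,0],"grip":-1},{"slide":[0,0,0],"rotation":[0,0,0],"grip":-1}]'
python3 - <<'E'
from h import *
im,d=capture("top")
cv2.imwrite("pics/t4c.png",cv2.resize(im[140:300,400:560],None,fx=4,fy=4,interpolation=2))
E
```

```text
t: 6.7
tcp_pos: [574.3, -382.0, 88.9]
tool_rot: [-3.066, -0.671, 0.006]
force: [-0.5, 0.1, -0.7]
grip_width: 1.001
```

View pics/t4c.png

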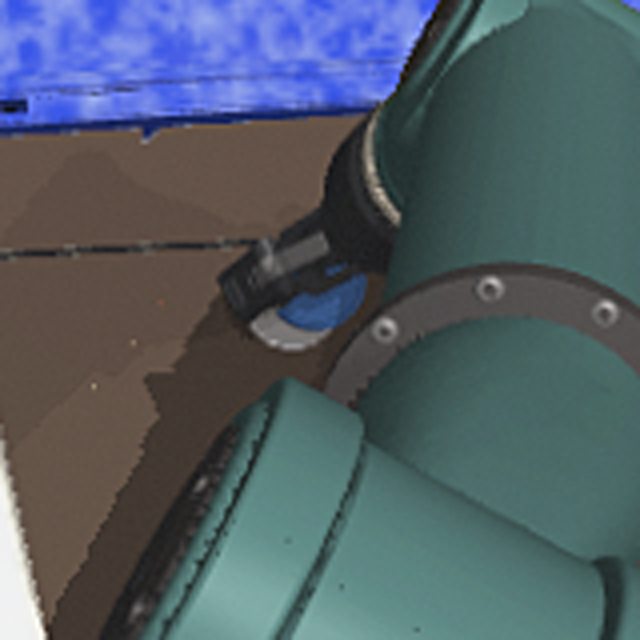

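The gripper is over the canister lid, around (330,300) in the crop.

```bash
python3 -m crank '[{"slide":[0.05,-0.02,-0.4],"rotation":[0,0,0],"grip":-1},{"slide":[0,0,-0.4],"rotation":[0,0,0],"grip":-1},{"slide":[0,0,-0.4],"rotation":[0,0,0],"grip":-1},{"slide":[0,0,-0.28],"rotation":[0,0,0],"grip":-1},{"slide":[0,0,-0.1],"rotation":[0,0,0],"grip":-1},{"slide":[0,0,0],"rotation":[0,0,0],"grip":-1},{"slide":[0,0,0],"rotation":[0,0,0],"grip":-1}]' 50
python3 -m crank '[{"slide":[0,0,0],"rotation":[0,0,0],"grip":1},{"slide":[0,0,0],"rotation":[0,0,0],"grip":1},{"slide":[0,0,0],"rotation":[0,0,0],"grip":1},{"slide":[0,0,0],"rotation":[0,0,0],"grip":1},{"slide":[0,0,0],"rotation":[0,0,0],"grip":1},{"slide":[0,0,0],"rotation":[0,0,0],"grip":1},{"slide":[0,0,0],"rotation":[0,0,0],"grip":1},{"slide":[0,0,0],"rotation":[0,0,0],"grip":1}]' 50
python3 -m crank '[{"slide":[0,0,0.2],"rotation":[0,0,0],"grip":1},{"slide":[0,0,0.2],"rotation":[0,0,0],"grip":1},{"slide":[0,0,0.2],"rotation":[0,0,0],"grip":1},{"slide":[0,0,0.2],"rotation":[0,0,0],"grip":1},{"slide":[0,0,0],"rotation":[0,0,0],"grip":1},{"slide":[0,0,0],"rotation":[0,0,0],"grip":1},{"slide":[0,0,0],"rotation":[0,0,0],"grip":1},{"slide":[0,0,0],"rotation":[0,0,0],"grip":1}]' 
for i in 1 2 3 4; do python3 -m crank '[{"slide":[0,0,0],"rotation":[0,0,0],"grip":1}]' | grep force; done
python3 - <<'E'
from h import *
im,d=capture("side")
cv2.imwrite("pics/s5c.png",cv2.resize(im[80:220,310:470],None,fx=4,fy=4,interpolation=2))
E
```

```text
t: 7.45
tcp_pos: [579.8, -383.9, 12.1]
tool_rot: [3.068, 0.673, 0.001]
force: [-0.5, 0.1, 0.5]
grip_width: 1.0
t: 8.25
tcp_pos: [581.1, -385.5, 13.5]
tool_rot: [3.065, 0.672, 0.005]
force: [0.2, -1.1, 6.0]
grip_width: 0.589
t: 9.05
tcp_pos: [578.9, -383.1, 50.9]
tool_rot: [-3.068, -0.673, 0.001]
force: [0.4, -0.2, -5.7]
grip_width: 0.585
force: [-0.0, 0.1, -4.8]
force: [0.2, 0.0, -5.8]
force: [-0.5, 0.4, -4.8]
force: [0.2, 0.0, -3.9]
```

View pics/s5c.png

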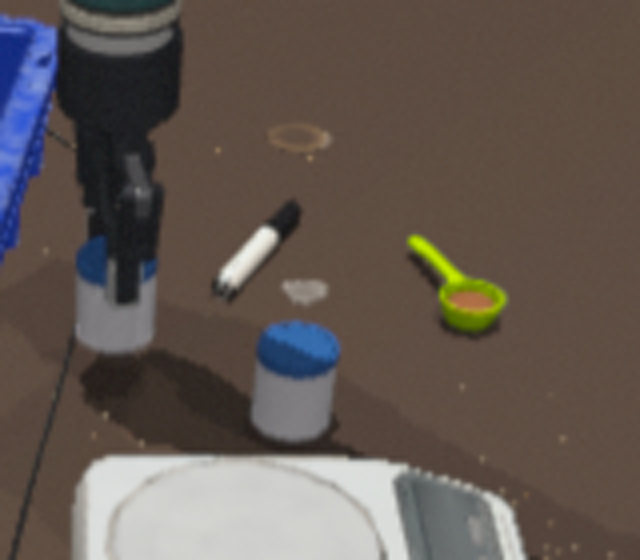

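The steady force is −4 to −5.8 N, so this is the heavy one. It's lifted clear and upright at (115,300) in the crop. I'll raise it and carry it to the pan centre, (459, −129).

```bash
python3 -m crank '[{"slide":[0,0,0.2],"rotation":[0,0,0],"grip":1},{"slide":[0,0,0.4],"rotation":[0,0,0],"grip":1},{"slide":[0,0,0.4],"rotation":[0,0,0],"grip":1},{"slide":[0,0,0.4],"rotation":[0,0,0],"grip":1},{"slide":[0,0,0.4],"rotation":[0,0,0],"grip":1},{"slide":[0,0,0.2],"rotation":[0,0,0],"grip":1},{"slide":[0,0,0],"rotation":[0,0,0],"grip":1}]' 
python3 -m crank '[{"slide":[-0.14,0.3,0],"rotation":[0,0,0],"grip":1},{"slide":[-0.24,0.5,0],"rotation":[0,0,0],"grip":1},{"slide":[-0.26,0.55,0],"rotation":[0,0,0],"grip":1},{"slide":[-0.26,0.55,0],"rotation":[0,0,0],"grip":1},{"slide":[-0.26,0.55,0],"rotation":[0,0,0],"grip":1},{"slide":[-0.26,0.55,0],"rotation":[0,0,0],"grip":1},{"slide":[-0.26,0.55,0],"rotation":[0,0,0],"grip":1},{"slide":[-0.26,0.55,0],"rotation":[0,0,0],"grip":1},{"slide":[-0.26,0.55,0],"rotation":[0,0,0],"grip":1},{"slide":[-0.2,0.4,0],"rotation":[0,0,0],"grip":1}]' 
python3 -m crank '[{"slide":[0,0,0],"rotation":[0,0,0],"grip":1},{"slide":[0,0,0],"rotation":[0,0,0],"grip":1},{"slide":[0,0,0],"rotation":[0,0,0],"grip":1},{"slide":[0,0,0],"rotation":[0,0,0],"grip":1}]'
python3 - <<'E'
from h import *
im,d=capture("side")
cv2.imwrite("pics/s6c.png",cv2.resize(im[80:280,300:470],None,fx=3,fy=3,interpolation=2))
print(proj("side",[458.7,-129,77]))
im,d=capture("top")
cv2.imwrite("pics/t6c.png",cv2.resize(im[200:370,280:450],None,fx=3,fy=3,interpolation=2))
E
```

```text
t: 10.2
tcp_pos: [580.6, -384.3, 153.9]
tool_rot: [3.066, 0.672, 0.005]
force: [0.4, -1.5, -4.9]
grip_width: 0.585
t: 11.2
tcp_pos: [457.5, -128.8, 150.8]
tool_rot: [-3.067, -0.675, 0.003]
force: [0.5, 0.2, -5.3]
grip_width: 0.581
t: 11.6
tcp_pos: [460.0, -132.0, 151.5]
tool_rot: [3.069, 0.671, 0.001]
force: [-0.4, 0.2, -4.2]
grip_width: 0.583
(np.float64(369.6751051376542), np.float64(217.25261138450418))
```

View pics/s6c.png

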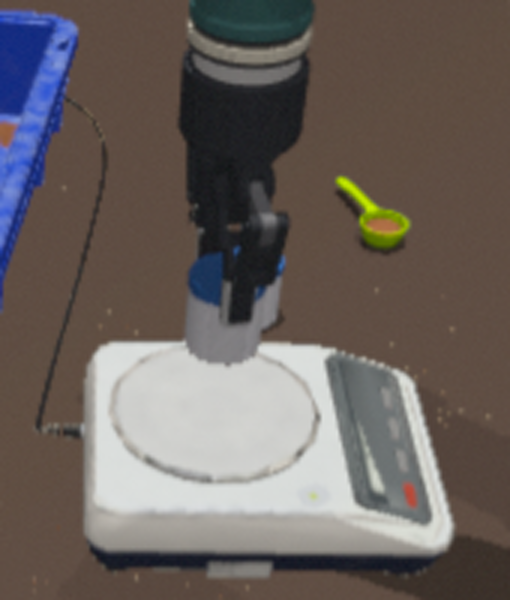

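View pics/t6c.png

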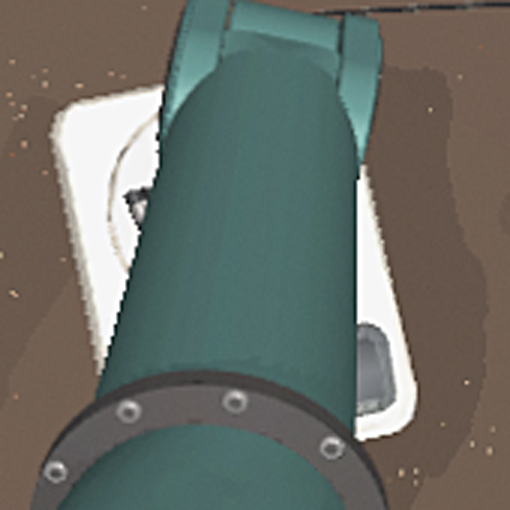

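In the side view the pan centre is at (371.7,217), against a predicted (369.7,217), so they agree. I'll lower it gently and watch the force near contact.

```bash
python3 -m crank '[{"slide":[0,0,-0.2],"rotation":[0,0,0],"grip":1},{"slide":[0,0,-0.3],"rotation":[0,0,0],"grip":1},{"slide":[0,0,-0.3],"rotation":[0,0,0],"grip":1},{"slide":[0,0,-0.2],"rotation":[0,0,0],"grip":1},{"slide":[0,0,-0.1],"rotation":[0,0,0],"grip":1},{"slide":[0,0,0],"rotation":[0,0,0],"grip":1},{"slide":[0,0,0],"rotation":[0,0,0],"grip":1}]' 
for i in 1 2 ; do python3 -m crank '[{"slide":[0,0,-0.04],"rotation":[0,0,0],"grip":1},{"slide":[0,0,0],"rotation":[0,0,0],"grip":1}]' | egrep 'force|tcp'; done
```

```text
t: 12.4
tcp_pos: [459.8, -131.1, 96.6]
tool_rot: [3.068, 0.673, 0.001]
force: [0.0, 0.4, -4.3]
grip_width: 0.579
tcp_pos: [459.7, -131.0, 94.8]
force: [0.5, 0.8, -4.6]
tcp_pos: [459.4, -130.9, 92.5]
force: [0.2, 0.1, -4.7]
```

```bash
for i in 1 2 3 ; do python3 -m crank '[{"slide":[0,0,-0.02],"rotation":[0,0,0],"grip":1},{"slide":[0,0,0],"rotation":[0,0,0],"grip":1}]' | egrep 'force|tcp'; done
```

```text
tcp_pos: [459.3, -130.9, 91.4]
force: [-0.5, 0.2, -4.9]
tcp_pos: [459.5, -131.0, 90.6]
force: [-0.4, 0.4, -2.8]
tcp_pos: [459.4, -131.0, 90.5]
force: [-2.5, 0.9, 7.7]
```

It's touching: the force went to +7.7 N. Now I'll release it and retreat.

```bash
python3 -m crank '[{"slide":[0,0,0.02],"rotation":[0,0,0],"grip":-1},{"slide":[0,0,0],"rotation":[0,0,0],"grip":-1},{"slide":[0,0,0],"rotation":[0,0,0],"grip":-1},{"slide":[0,0,0],"rotation":[0,0,0],"grip":-1},{"slide":[0,0,0],"rotation":[0,0,0],"grip":-1},{"slide":[0,0,0],"rotation":[0,0,0],"grip":-1},{"slide":[0,0,0],"rotation":[0,0,0],"grip":-1}]' 
python3 -m crank '[{"slide":[0,0,0.3],"rotation":[0,0,0],"grip":-1},{"slide":[0,0,0.5],"rotation":[0,0,0],"grip":-1},{"slide":[0,0,0.5],"rotation":[0,0,0],"grip":-1},{"slide":[0,0,0.6],"rotation":[0,0,0],"grip":-1},{"slide":[0,0.5,0.4],"rotation":[0,0,0],"grip":-1},{"slide":[0,0.8,0],"rotation":[0,0,0],"grip":-1},{"slide":[0,0.8,0],"rotation":[0,0,0],"grip":-1},{"slide":[0,0.8,0],"rotation":[0,0,0],"grip":-1},{"slide":[0,0.8,0],"rotation":[0,0,0],"grip":-1},{"slide":[0,0.8,0],"rotation":[0,0,0],"grip":-1}]'
python3 - <<'E'
from h import *
im,d=capture("side");lids("side",im,d,135)
cv2.imwrite("pics/s7c.png",cv2.resize(im[80:280,300:470],None,fx=3,fy=3,interpolation=2))
im,d=capture("top");lids("top",im,d,135)
cv2.imwrite("pics/t7.png",im)
E
```

```text
t: 14.1
tcp_pos: [459.4, -131.0, 90.5]
tool_rot: [3.069, 0.673, -0.0]
force: [0.2, 0.9, -0.3]
grip_width: 1.001
t: 15.1
tcp_pos: [459.1, 95.5, 205.6]
tool_rot: [3.069, 0.673, 0.0]
force: [1.2, 0.1, 0.2]
grip_width: 1.001
side [292 337  32  30 722] [307.7 351.5] [502.9 263.3 135. ] [516.4 214.2  55.8]
side [292 451  25  29 351] [305.2 466.3] [468.8 418.9 135. ] [481.9 377.7  15.9]
side [  0 462  50  18 599] [ 19.8 472.7] [796.5 490.1 135. ] [770.7 498.4 172.6]
top [ 27  30  40  97 558] [43.3 84.8] [845.1 514.8 135. ] [833.8 501.9 158.9]
top [343 253  28  28 608] [356.6 266.4] [ 457.  -130.4  135. ] [ 457.2 -130.5  133.2]
top [102 256  23  14 163] [113.  262.7] [468.5 332.8 135. ] [484.1 377.4  15.3]
top [458 258  26  27 533] [470.6 270.9] [ 445.1 -343.8  135. ] [ 453.8 -363.    56. ]
top [ 18 340  44  20 293] [ 41.2 347.3] [304.9 475.1 135. ] [302.8 534.7  16.2]
top [ 20 358  44  16 288] [ 42.5 367.1] [267.1 471.5 135. ] [260.9 530.8  16. ]
```

View pics/s7c.png

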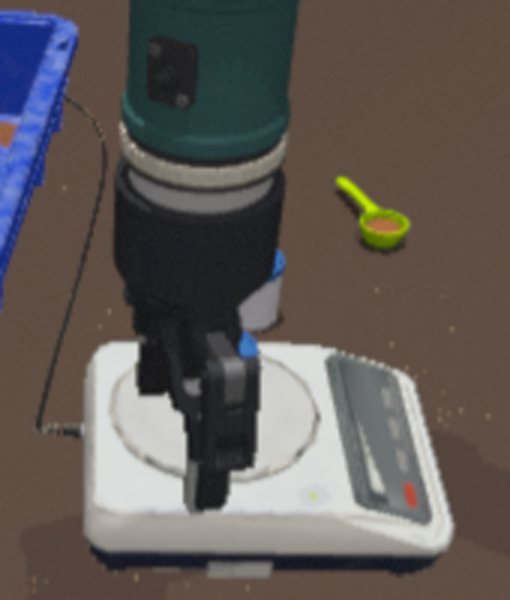

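View pics/t7.png

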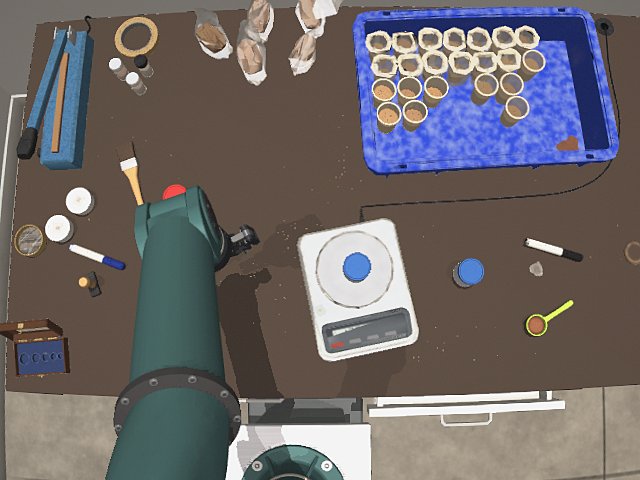

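```bash
python3 -m crank '[{"slide":[0,0,0.5],"rotation":[0,0,0],"grip":-1},{"slide":[-0.2,0.3,0.5],"rotation":[0,0,0],"grip":-1},{"slide":[0,0.3,0.5],"rotation":[0,0,0],"grip":-1},{"slide":[0,0,0.5],"rotation":[0,0,0],"grip":-1},{"slide":[0,0,0],"rotation":[0,0,0],"grip":-1},{"slide":[0,0,0],"rotation":[0,0,0],"grip":-1},{"slide":[0,0,0],"rotation":[0,0,0],"grip":-1},{"slide":[0,0,0],"rotation":[0,0,0],"grip":-1}]'
python3 - <<'E'
from h import *
im,d=capture("side");cv2.imwrite("pics/s8.png",im)
E
```

```text
t: 16.0
tcp_pos: [448.5, 123.2, 304.2]
tool_rot: [3.068, 0.672, -0.004]
force: [-0.4, 0.1, 0.3]
grip_width: 1.003
```

View pics/s8.png

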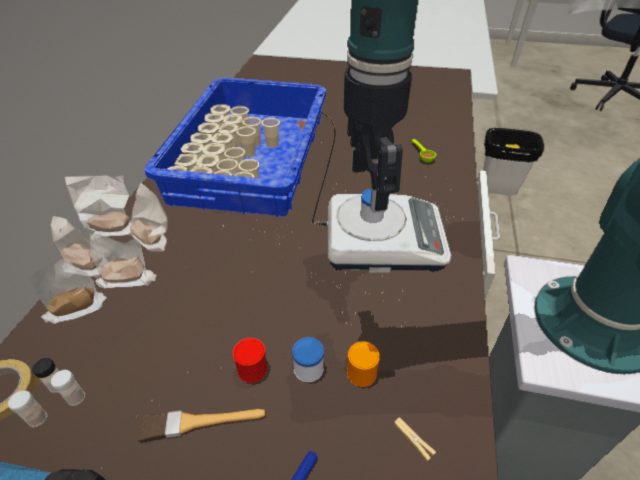

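The side view shows the heavy canister upright on the pan at (371,205), partly hidden by the raised gripper. The third canister stands untouched at (308,358).

```bash
python3 -c "
from cell import order
print(order.finish_job())"
```

```text
the job is handed in; nothing more can be done
None
```

The heavy canister is standing upright near the middle of the balance pan, and I handed the job in at about 16 s of the 64 s allowed.

- **Finding it:** I lifted the canister at (454, −363) first. It pulled down about 1 N, so it was empty, and I set it back upright. The one at (578, −383) pulled about 5 N, so it was the heavy one. I didn't lift the third, at (517, 214), because that difference already settled it.
- **Placing it:** I lowered the heavy canister onto the pan in 1–2 mm steps. The last wrist reading before release was about 8 N.
- **Last checks:** The top camera puts its lid at (457, −130), 2 mm from my measured pan centre, and its height fits it standing flat on the pan. The first canister's lid is back at (454, −363) at the right height. The third canister and the red and orange look-alikes were not touched. The open gripper is about 170 mm clear above the bench items.
- **Disagreements:** The two cameras differed by 3–6 mm on canister positions, which is well inside the tolerance. In the last side picture the gripper partly hid the heavy canister and fully hid the returned empty one. Those two rest on the earlier top view, plus for the empty one the side view taken just after I set it down.

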